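Free the pawl and lower the red cup

ROBOT

A 7-joint arm with a two-finger parallel gripper is mounted at the origin on a cart in front of the work surface, level with it; the furniture and walls round the work are solid. World frame = base frame: x ahead of the robot, y to its left, z up, the work surface at z = 0. Lengths are in m, angles in rad, forces in N, time in s.
With the tool pointing down it reaches from about 0.425 to 1.025 m from the base axis. Payload 9.4 kg.
Tool frame: the origin (TCP) lies midway between the tips of the shut fingers; the grasp point (between the pads) lies 19 mm behind it; z points along the fingers, y is the direction in which the jaws open and shut (so a half turn about z gives the same grasp; the last joint's range is limited). The gripper opens to 85 mm and grips with 20 to 120 N. Pads are 22 mm wide; open, the fingers measure 114 mm over their backs; the gripper's body (76 mm by 85 mm) begins 54 mm behind the grasp point. The pads swing forward as they close: fully open they stand 13 mm farther back than shut.
Start: joints at [1.188, 0.599, -0.003, 1.599, 0.002, 0.943, -0.08], TCP at [0.218, -0.691, 0.231] pointing down, gripper open.
Joint ranges: [-2.57, 2.57], [-0.35, 1.97], [-1.29, 1.29], [0.11, 2.56], [-1.05, 4.19], [0.11, 1.86], [-2.63, 2.63]. Speed limits (rad/s): [2.22, 2.22, 3.01, 3.01, 3.14, 3.14, 3.14].

INTERFACE

Orientations are given as a 3x3 rotation matrix whose columns are the frame's x, y, z axes.
In Python, from bench import arm gives the robot as it stands.
- The arm moves only by the tool carry_out, never from a script. Its argument "targets" is one flat list of numbers, 7 for each row, row after row: the turn, a rotation vector about the tool's x, y, z in degrees, then the shift along the tool's x, y, z in cm, then the opening, from 0 (shut) to 1 (fully open). In form: [wx, wy, wz, tx, ty, tz, claw, wx, wy, wz, tx, ty, tz, claw, ...]. A call has 1 to 5 rows; each row is the pose to reach, as a shift and turn from the pose commanded when the call began, along the tool's axes at that moment; what a row does not reach only later rows make up. A row lasts 1/12 s, in which the tool goes at most 41.7 mm and 7.16 degrees, less where a joint would pass 70% of its speed; a pose out of reach is approached as far as the arm can. A call with a gripper value outside its range is refused whole. The fingers move at their own pace and stop on an object; "force" is the grip in N (left out, the last holds). Time passes only in rows, so rows that repeat a pose let the fingers close. It gives the time, the measured TCP pose, the force and the opening at its end, in the units of the state.
- arm.sense(): the state, without advancing time (a new reading comes with each control period).
- arm.camera(name): name is "side" or "top" or "wrist"; returns (picture, depth): 420x560x3 uint8, red, green, blue; 420x560 float32, m along the optical axis (not along the pixel's ray), 0 where there is no reading.
- arm.get_calibration(name): a dict with "intrinsics" (3x3 intrinsics, pixels), "k1" (the pictures are not rectified: a ray, as slopes to the right and down, at radius r is drawn at 1 + k1 r^2 times it, then the intrinsics apply), "view" (4x4, takes a point from world to camera coordinates); the wrist camera has in their place "hand_eye" (4x4, takes a point from camera to tool coordinates, whose origin is the TCP and whose axes are the flange's). Camera axes: x right, y up, looking along -z (the intrinsics and any distortion apply to the point x, -y, -z); pixel columns grow to the right and rows downward; lengths in m; the calibration is good to about 2 mm. A picture is of the moment at which its call begins: read the wrist's pose just before it. get_calibration takes no time and is no camera call.
- arm.close_job(): hands the job in, once; it reports no verdict.
The state is a dict: "t": time; "qpos": joint angles; "qvel": joint speeds; "tau": joint torques, N m; "eef_pos": TCP position; "orientation": TCP orientation; "wrist_force": force on the tool from outside, world axes, zero at the start; "ft_torque": the same for the moment, N m; "grip_width": finger opening in m.
Only numpy, scipy, OpenCV 4.12 (cv2) and the standard library are available. Lean on these libraries where they do the work, as an engineer would, in place of code of your own. Each camera call takes 0.05 s, during which the arm holds its last target. There are 200 camera calls.

TASK

Two small ratchet lifts stand on the worktop, each holding a cup up on its platform. Pick up the rod by its wooden handle, flick its steel end up under the yellow tail of the pawl on the lift that carries the plain red cup, so that the pawl swings clear and the platform sinks all the way down with the cup still standing on it; work the pawl with the rod, not with the gripper. Then lay the rod flat on the worktop and let go; leave the other lift, with the blue-flowered cup, up as it is.

Things in the scene. Friction and masses are not known exactly. Their poses are not given: they have to be found in the camera images.
- rod_grip (a point): Centre of the rod's wooden handle, a block 70 mm long (x), 18 wide (y), 26 tall (z), lying on the worktop, centre 13 mm up. A straight steel rod 8 mm thick runs on from its +x end on the centre line; its tip is 145 mm from this point along +x. z is up as it lies. 70 g in all.
- red_tail (a point): Underside centre of the yellow 32 x 32 x 6 mm paddle on the pawl's tail, red cup's lift; level at start, 197 mm above the worktop. Axes at start: z up, x from lift's front (robot side) to back. The pawl turns about x, 53 mm to +y. Open space below, before and behind it; mast and teeth begin 20 mm to +y. A rod pointing along x under it, then raised, frees the pawl.
- red_pawl (a joint): Angle of that pawl (rad): 0 locked, grows as the tail is lifted, stop at 1.3. The toe is out of the teeth beyond about 0.3; a tail lifted 40 mm at this point reads about 0.8. The hinge is stiff (about 0.03 N m), so the pawl stays where it is left; lifting it takes about 1 to 3 N.
- red_platform (a joint): How far the platform with the red cup has sunk (m): about 0 held by the pawl, 0.075 at the bottom stop. It cannot be lowered while the pawl is in; once freed it sinks by itself on a damper in about 1.5 s. Each lift's mast is 268 mm tall, its base plate 120 x 205 mm: carry the rod over or around them.
- red_cup_mid (a point): Centre of the plain orange-red cup (63 mm across, 51 mm high, with handle), 26 mm above its underside. It stands loose in the middle of the 100 x 100 mm platform. z is the cup's upright axis.
- blue_platform (a joint): The same for the platform of the other lift, with the white cup with blue flowers. To be left up, at about 0.
There are look-alikes about, which are no part of the job. There is more than one size of the part that bears rod_grip; the job needs the larger.

How it is judged:
On the way, in this order (a step that is already met when the one before it is completed fails the run):
1. the pawl of the red cup's lift is swung clear of the teeth (value of joint red_pawl above 0.3 rad), for 0.1 s.
2. the platform with the red cup has sunk all the way (value of joint red_platform above 0.068 m), for 0.2 s.
At the end, for the whole second after the job is handed in: The red cup's platform is at the bottom stop (within 7 mm), the red cup stands upright on it (within 10 degrees), the other lift's platform is still up (within 10 mm), and the rod lies flat and still on the worktop (handle centre lower than 25 mm, within about 10 degrees of level), released (value of joint red_platform above 0.068 m and angle between red_cup_mid's own z axis and vertical below 0.17 rad and height (world z) of red_cup_mid between 0.068 and 0.09 m and value of joint blue_platform below 0.01 m and height (world z) of rod_grip below 0.025 m and angle between rod_grip's own x axis and vertical between 1.4 and 1.74 rad and linear speed of rod below 0.03 m/s); the robot touches nothing.
It fails at once if the gripper touches the pawl itself (contact force between any of the fingers, the arm and red_pawl above 0.5 N).
It fails at once if the other lift is let down (value of joint blue_platform above 0.015 m).
It also fails if it takes over 61 s, if anything falls off the work surface, if the arm or the gripper's body presses on something with over 40 N, if the wrist force passes 120 N, or if a joint passes its speed limit or range.

## Working session

There is one attempt and no reset: what is moved stays moved. The work goes in short steps, Python scripts to look and compute and a tool call to move; the robot and the scene stay as the last step left them, time stands still between calls to the robot, and variables do not carry over. Pictures are saved under pics/ and viewed, about 8 in all and at most 12, crops included, and the job is handed in when it is done.

Besides the shell and the picture viewer there is one more tool, called after "Request:" as name(argument=value, ...), one argument or row to a line, values as JSON. carry_out: Moves the arm, as the interface text tells. Its arguments: {"type":"object","properties":{"targets":{"type":"array","items":{"type":"number"}},"force":{"type":"number"}},"required":["targets"]}

```bash
mkdir -p pics; ls; cat > h.py <<'E'
import numpy as np, cv2
from bench import arm
def shot(n):
    s=arm.sense(); p,d=arm.camera(n); return s,p,d
def cam2world(n,s):
    c=arm.get_calibration(n)
    if 'view' in c: return np.linalg.inv(np.array(c['view'])),c
    T=np.eye(4);T[:3,:3]=np.array(s['orientation']).reshape(3,3);T[:3,3]=s['eef_pos']
    return T@np.array(c['hand_eye']),c
def cloud(n,s,d):
    M,c=cam2world(n,s);K=np.array(c['intrinsics']);k=c['k1']
    v,u=np.mgrid[0:d.shape[0],0:d.shape[1]]
    x=(u-K[0,2])/K[0,0];y=(v-K[1,2])/K[1,1]
    rd=np.hypot(x,y);r=rd.copy()
    for _ in range(10): r=rd/(1+k*r*r)
    f=np.where(rd>0,r/np.maximum(rd,1e-9),1);x=x*f;y=y*f
    P=np.stack([x*d,-y*d,-d,np.ones_like(d)],-1)
    W=(P@M.T)[...,:3];W[d==0]=np.nan
    return W
def save(n,p): cv2.imwrite('pics/'+n,p[...,::-1])
E
python3 - <<'E'
from h import *
for n in('side','top','wrist'):
    s,p,d=shot(n);np.savez(n+'.npz',p=p,W=cloud(n,s,d),d=d);save(n+'0.png',p)
    M,c=cam2world(n,s);print(n,M.round(3).tolist(),c['k1'])
print(arm.sense())
E
```

```text
pics
side [[0.991, 0.116, -0.061, 0.405], [-0.131, 0.844, -0.521, -0.684], [-0.009, 0.524, 0.852, 1.207], [0.0, 0.0, 0.0, 1.0]] -0.1524435857970355
top [[-0.017, 0.996, -0.086, 0.412], [-1.0, -0.017, 0.005, -0.0], [0.003, 0.086, 0.996, 1.194], [0.0, 0.0, 0.0, 1.0]] -0.028523887761619952
wrist [[0.301, 0.921, 0.248, 0.28], [-0.954, 0.291, 0.077, -0.671], [-0.001, -0.26, 0.966, 0.373], [0.0, 0.0, 0.0, 1.0]] -0.05116747862369568
{'t': 0.15, 'qpos': array([ 1.18829367,  0.59998906, -0.00254252,  1.59994915,  0.00180552,
        0.94289361, -0.07979523]), 'qvel': array([ 2.06521928e-04, -1.32149755e-03,  1.18505679e-03, -2.67137096e-03,
        4.52403529e-04,  7.38857071e-05,  1.38854327e-03]), 'tau': array([ 3.31546486e-03, -7.76998758e+01,  1.56660363e+00, -2.58233660e+01,
        1.24249945e-02,  6.77610471e-03, -2.46028264e-05]), 'eef_pos': array([ 0.2181509, -0.6910266,  0.2305798]), 'orientation': array([[ 9.53585814e-01,  3.01121000e-01, -4.87743648e-04],
       [ 3.01121370e-01, -9.53585144e-01,  1.13694011e-03],
       [-1.22748553e-04, -1.23104000e-03, -9.99999235e-01]]), 'wrist_force': array([-0.14751508, -0.01941754,  0.25514324]), 'ft_torque': array([ 0.01827115, -0.02812797, -0.00490364]), 'grip_width': 0.08536830716350997}
```

View pics/top0.png

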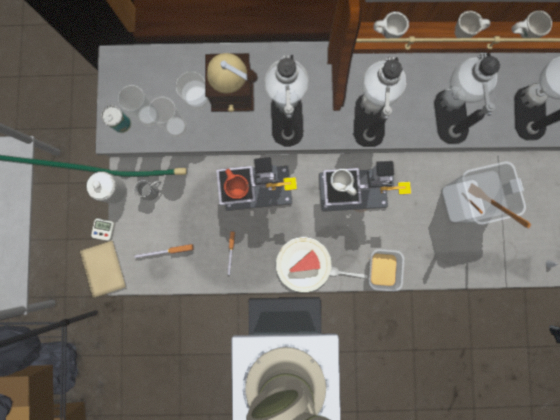

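View pics/side0.png

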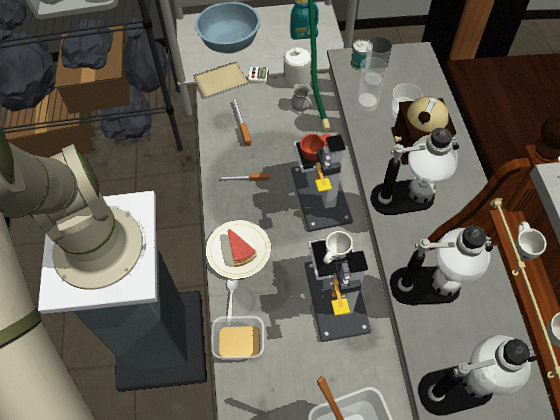

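Top view shows two rod-like parts with orange handles: one at (165,251), about 57 px long, and one at (231,253), about 43 px. Also possible are the wooden spatula in the tray (500,205) and the cake knife (348,274). The red cup is at (236,185) with its yellow tail at (290,184). The blue-flowered cup is at (343,180) with its tail at (404,187).

```bash
python3 - <<'E'
from h import *
for n in('top','side'):
    z=np.load(n+'.npz');p,W=z['p'],z['W'];hsv=cv2.cvtColor(p,cv2.COLOR_RGB2HSV)
    H,S,V=[hsv[...,i].astype(int) for i in range(3)]
    for nm,m in(('yel',(H>22)&(H<34)&(S>150)&(V>120)),('org',(H>3)&(H<20)&(S>120)&(V>70)),('red',((H<7)|(H>174))&(S>170)&(V>60))):
        nn,l,st,c=cv2.connectedComponentsWithStats(m.astype(np.uint8))
        for i in range(1,nn):
            if st[i,4]<25: continue
            q=W[l==i];med=np.nanmedian(q,0)
            if not(0.3<med[0]<0.9 and abs(med[1])<0.7):continue
            e=cv2.minAreaRect(np.float32(q[:,:2][~np.isnan(q[:,0])]))
            print(n,nm,c[i].round(),st[i,4],med.round(3),'rect',np.round(e[0],3),np.round(e[1],3),round(e[2],1), 'z',np.nanpercentile(q[:,2],[5,95]).round(3))
z=np.load('top.npz');p,W=z['p'],z['W']
for (u,v) in((165,251),(231,253)):
    w=W[v-25:v+25,u-35:u+35].reshape(-1,3);g=w[(w[:,2]>0.004)&(w[:,2]<0.05)]
    e=cv2.minAreaRect(np.float32(g[:,:2]));print(u,v,len(g),np.round(e[0],3),np.round(e[1],3),e[2],cv2.boxPoints(e).round(3).tolist())
cr=p[140:300,120:430];save('crop1.png',cv2.resize(cr,None,fx=2.5,fy=2.5,interpolation=cv2.INTER_CUBIC))
E
```

```text
top yel [290. 183.] 140 [ 0.579 -0.019  0.203] rect [ 0.596 -0.017] [0.065 0.03 ] 6.1 z [0.199 0.206]
top yel [404. 188.] 136 [ 0.561 -0.313  0.202] rect [ 0.563 -0.313] [0.032 0.029] 89.3 z [0.199 0.205]
top org [344.  62.] 217 [ 0.871 -0.157  0.279] rect [ 0.862 -0.157] [0.043 0.02 ] 1.0 z [0.211 0.322]
top org [340.  95.] 25 [ 0.823 -0.161  0.17 ] rect [ 0.823 -0.159] [0.013 0.014] 1.9 z [0.161 0.179]
top org [235. 185.] 505 [0.584 0.128 0.146] rect [0.583 0.129] [0.081 0.066] 66.9 z [0.129 0.176]
top org [271. 185.] 26 [0.574 0.026 0.205] rect [0.577 0.031] [0.015 0.02 ] 12.8 z [0.161 0.208]
top org [386. 188.] 26 [ 0.562 -0.264  0.205] rect [ 0.562 -0.268] [0.006 0.032] 1.7 z [0.201 0.209]
top org [517. 218.] 96 [ 0.476 -0.592  0.228] rect [ 0.484 -0.591] [0.058 0.007] 8.5 z [0.168 0.257]
top org [232. 240.] 52 [0.44  0.156 0.018] rect [0.44  0.156] [0.01  0.048] 84.8 z [0.014 0.021]
top org [180. 248.] 111 [0.416 0.309 0.025] rect [0.416 0.31 ] [0.014 0.071] 9.7 z [0.021 0.028]
side yel [323. 185.] 153 [ 0.578 -0.023  0.204] rect [0.578 0.041] [0.031 0.155] 0.5 z [0.199 0.207]

[... 872 characters left out ...]
] [0.064 0.014] 84.0 z [0.014 0.022]
side org [329. 397.] 308 [ 0.506 -0.49   0.229] rect [ 0.512 -0.496] [0.015 0.07 ] 40.3 z [0.144 0.28 ]
side red [312. 144.] 414 [0.578 0.139 0.158] rect [0.583 0.107] [0.104 0.071] 83.6 z [0.135 0.177]
165 251 318 [0.41  0.364] [0.149 0.207] 0.9353574514389038 [[0.33399999141693115, 0.4659999907016754], [0.33799999952316284, 0.2590000033378601], [0.4869999885559082, 0.2619999945163727], [0.4830000102519989, 0.4690000116825104]]
231 253 178 [0.411 0.165] [0.198 0.145] 82.01496124267578 [[0.32499998807907104, 0.07699999958276749], [0.4690000116825104, 0.05700000002980232], [0.4959999918937683, 0.2529999911785126], [0.3529999852180481, 0.27300000190734863]]
```

View pics/crop1.png

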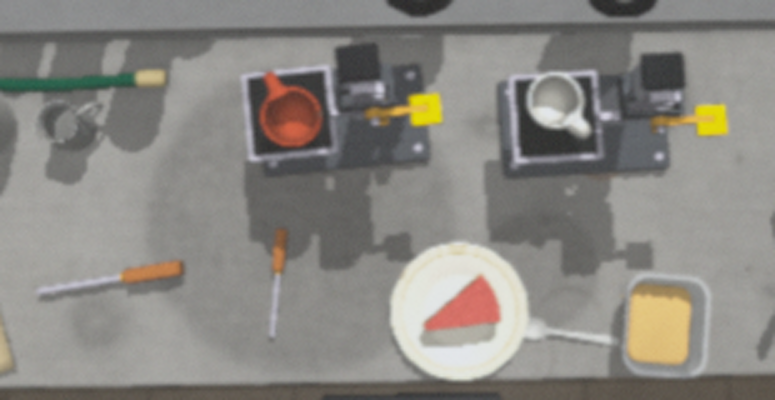

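The crop confirms the choice. The long rod's handle, 71 mm long with its top at 26 mm, is at crop (152,271), and its shaft runs left toward +y. The smaller rod (48 mm handle) is at crop (279,250) and is rejected. The red cup's yellow paddle is at crop (425,108), at world (0.579, -0.019, 0.203 top).

I'll start by lifting and moving across above mast height.

Request:
carry_out(
  targets=[0,0,0,0,0,-4,1,0,0,0,0,0,-8,1,0,0,0,0,0,-12.5,1],
)

```text
t: 0.4
eef_pos: [0.218, -0.6907, 0.3532]
orientation: [[0.954, 0.301, -0.001], [0.301, -0.954, 0.003], [-0.0, -0.003, -1.0]]
wrist_force: [0.8, -0.5, -0.1]
grip_width: 0.0856
```

Request:
carry_out(
  targets=[0,0,0,3.1,-2.5,0,1,0,0,0,6.2,-5.1,0,1,0,0,0,9.3,-7.7,0,1,0,0,0,12.4,-10.2,0,1,0,0,0,15.4,-12.8,0,1],
)

```text
t: 0.82
eef_pos: [0.3274, -0.5211, 0.3528]
orientation: [[0.954, 0.301, 0.0], [0.301, -0.954, 0.0], [0.0, -0.0, -1.0]]
wrist_force: [-0.2, 0.1, 0.5]
grip_width: 0.0855
```

Request:
carry_out(
  targets=[0,0,0,3.1,-2.5,0,1,0,0,0,6.2,-5.1,0,1,0,0,0,9.3,-7.7,0,1,0,0,0,12.4,-10.2,0,1,0,0,0,15.4,-12.8,0,1],
)

```text
t: 1.23
eef_pos: [0.4356, -0.3527, 0.3529]
orientation: [[0.954, 0.301, -0.0], [0.301, -0.954, -0.0], [-0.0, 0.0, -1.0]]
wrist_force: [1.2, -0.2, 0.2]
grip_width: 0.0853
```

```bash
cat >> h.py <<'E'
def to(x,y,z,yaw):
    s=arm.sense();R=np.array(s['orientation']).reshape(3,3);a=np.radians(yaw)
    D=np.array([[np.cos(a),np.sin(a),0],[np.sin(a),-np.cos(a),0],[0,0,-1]])
    rv=cv2.Rodrigues(R.T@D)[0].ravel()
    t=R.T@(np.array([x,y,z])-s['eef_pos'])
    print('t',round(s['t'],2),'pos',s['eef_pos'].round(4),'yaw',np.degrees(np.arctan2(R[1,0],R[0,0])).round(1),'q',s['qpos'].round(2),'w',round(s['grip_width'],4),'F',np.round(s['wrist_force'],1))
    print('  rv',np.degrees(rv).round(1),'cm',(t*100).round(1),'rows',np.ceil(max(np.linalg.norm(t)/.0417,np.linalg.norm(np.degrees(rv))/7.16)))
E
python3 -c "
from h import *
to(.50,.10,.36,60)"
```

```text
t 1.23 pos [ 0.4356 -0.3527  0.3529] yaw 17.5 q [ 0.66  0.28 -0.11  1.82  0.03  1.04 -0.72] w 0.0853 F [ 1.2 -0.2  0.2]
  rv [  0.    0.  -42.5] cm [ 19.8 -41.2  -0.7] rows 11.0
```

Request:
carry_out(
  targets=[0,0,0,1.8,-3.7,0,1,0,0,0,3.6,-7.4,0,1,0,0,0,5.4,-11.1,0,1,0,0,0,7.2,-14.8,0,1,0,0,0,9,-18.5,0,1],
)

```text
t: 1.65
eef_pos: [0.4647, -0.1491, 0.353]
orientation: [[0.954, 0.301, -0.0], [0.301, -0.954, -0.0], [-0.0, 0.0, -1.0]]
wrist_force: [1.0, 0.1, 0.7]
grip_width: 0.0853
```

Request:
carry_out(
  targets=[0,0,0,1.8,-3.7,0,1,0,0,0,3.6,-7.4,0,1,0,0,0,5.4,-11.1,0,1,0,0,0,7.2,-14.8,0,1,0,0,0,9,-18.5,0,1],
)

```text
t: 2.07
eef_pos: [0.4948, 0.0544, 0.3531]
orientation: [[0.954, 0.301, 0.0], [0.301, -0.954, -0.0], [0.0, 0.0, -1.0]]
wrist_force: [1.1, 0.1, -0.1]
grip_width: 0.0854
```

```bash
python3 -c "
from h import *
to(.42,.27,.25,50);to(.42,.29,.25,99.7)"
```

```text
t 2.07 pos [0.4948 0.0544 0.3531] yaw 17.5 q [ 0.06  0.21 -0.34  1.94  0.08  1.01 -1.59] w 0.0854 F [ 1.1  0.1 -0.1]
  rv [  0.   -0.  -32.5] cm [ -0.7 -22.8  10.3] rows 7.0
t 2.07 pos [0.4948 0.0544 0.3531] yaw 17.5 q [ 0.06  0.21 -0.34  1.94  0.08  1.01 -1.59] w 0.0854 F [ 1.1  0.1 -0.1]
  rv [  0.    0.  -82.2] cm [ -0.1 -24.7  10.3] rows 12.0
```

Request:
carry_out(
  targets=[0,0,-7,0,-4,0,1,0,0,-14,0,-8,0,1,0,0,-21,0,-12,1,1,0,0,-28,0,-16,3,1,0,0,-35,-0.3,-19.5,5,1],
)

```text
t: 2.48
eef_pos: [0.4338, 0.2384, 0.3041]
orientation: [[0.604, 0.797, 0.002], [0.797, -0.604, 0.001], [0.003, 0.001, -1.0]]
wrist_force: [0.5, -0.2, -0.7]
grip_width: 0.0856
```

```bash
python3 -c "
from h import *
to(.42,.29,.25,99.7)"
```

```text
t 2.48 pos [0.4338 0.2384 0.3041] yaw 52.9 q [-0.18  0.28 -0.55  2.    0.18  0.91 -1.47] w 0.0856 F [ 0.5 -0.2 -0.7]
  rv [  0.1  -0.1 -46.8] cm [ 3.3 -4.2  5.4] rows 7.0
```

Request:
carry_out(
  targets=[0,0,-7,1,-1,1,1,0,0,-14,2,-2,2,1,0,0,-21,3.3,-3,3,1,0,0,-28,3.3,-4,4,1,0,0,-35,3.3,-4.2,5.4,1],
)

```text
t: 2.9
eef_pos: [0.4199, 0.2899, 0.2498]
orientation: [[0.035, 0.999, 0.0], [0.999, -0.035, 0.001], [0.001, 0.0, -1.0]]
wrist_force: [0.2, 0.3, -0.5]
grip_width: 0.0858
```

Request:
carry_out(
  targets=[0,0,-6,0,0,0,1,0,0,-12,0,0,0,1,0,0,-12,0,0,0,1],
)

```text
t: 3.15
eef_pos: [0.4207, 0.2877, 0.2493]
orientation: [[-0.17, 0.985, -0.001], [0.985, 0.17, -0.0], [-0.0, -0.001, -1.0]]
wrist_force: [-0.6, 0.4, 0.3]
grip_width: 0.0855
```

```bash
python3 - <<'E'
from h import *
to(.416,.309,.05,99.7)
s,p,d=shot('wrist');W=cloud('wrist',s,d);save('w1.png',p)
hsv=cv2.cvtColor(p,cv2.COLOR_RGB2HSV);m=((hsv[...,0]>3)&(hsv[...,0]<20)&(hsv[...,1]>110)&(hsv[...,2]>60)).astype(np.uint8)
nn,l,st,c=cv2.connectedComponentsWithStats(m)
for i in range(1,nn):
    if st[i,4]<200: continue
    q=W[l==i];q=q[~np.isnan(q[:,0])];q=q[q[:,2]>.02]
    if len(q)<50: continue
    e=cv2.minAreaRect(np.float32(q[:,:2]))
    print(c[i],st[i],np.round(e[0],4),np.round(e[1],3),e[2],np.median(q[:,2]))
E
```

```text
t 3.15 pos [0.4207 0.2877 0.2493] yaw 99.8 q [-0.17  0.4  -0.73  2.03  0.36  0.84 -0.93] w 0.0855 F [-0.6  0.4  0.3]
  rv [-0.1  0.   0.1] cm [ 2.2 -0.1 19.9] rows 5.0
[280.08228571 160.92571429] [273 128  16  64 875] [0.4175 0.308 ] [0.018 0.069] 9.425177574157715 0.025259833284097227
[452.875     394.1452381] [434 373  37  42 840] [0.5611 0.1844] [0.04  0.323] 46.772220611572266 0.1720460046671169
```

View pics/w1.png

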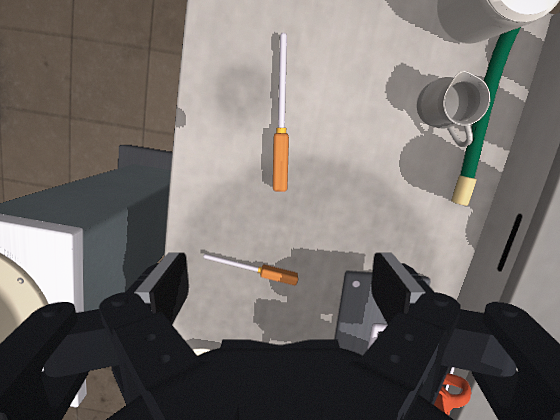

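The wrist view shows the handle at (280,161) and the shaft tip at (283,35). It measures 18x69 mm at (0.4175, 0.308), yaw 99.4°, which agrees with the top view.

Request:
carry_out(
  targets=[0,0,0,1,0,4,0.7,0,0,0,2,0,8,0.7,0,0,0,2,0,12,0.7,0,0,0,2,0,16,0.7,0,0,0,2,0,20,0.7],
)

```text
t: 3.62
eef_pos: [0.4178, 0.3075, 0.0484]
orientation: [[-0.161, 0.987, 0.0], [0.987, 0.161, 0.0], [0.0, 0.0, -1.0]]
wrist_force: [1.3, 0.8, -1.3]
grip_width: 0.0599
```

Request:
carry_out(
  targets=[0,0,0,0,0,2,0.7,0,0,0,0,0,3.5,0.7,0,0,0,0,0,4.5,0.7,0,0,0,0,0,4.5,0.7],
)

```text
t: 3.95
eef_pos: [0.417, 0.3073, 0.0031]
orientation: [[-0.163, 0.987, -0.002], [0.987, 0.163, -0.002], [-0.002, -0.002, -1.0]]
wrist_force: [0.9, 1.2, -0.0]
grip_width: 0.0598
```

Request:
carry_out(
  targets=[0,0,0,0,0,0,0.1,0,0,0,0,0,0,0.1,0,0,0,0,0,0,0.1,0,0,0,0,0,0,0,0,0,0,0,0,0,0],
  force=60,
)

```text
t: 4.37
eef_pos: [0.4182, 0.3078, 0.006]
orientation: [[-0.164, 0.986, 0.002], [0.986, 0.164, 0.001], [0.001, 0.002, -1.0]]
wrist_force: [0.1, -0.1, 5.2]
grip_width: 0.0163
```

Request:
carry_out(
  targets=[0,0,0,0,0,0,0,0,0,0,0,0,0,0,0,0,0,0,0,0,0,0,0,0,0,0,0,0,0,0,0,0,0,0,0],
)

```text
t: 4.78
eef_pos: [0.4182, 0.3078, 0.006]
orientation: [[-0.164, 0.986, 0.002], [0.986, 0.164, 0.001], [0.001, 0.002, -1.0]]
wrist_force: [0.6, -0.6, 6.3]
grip_width: 0.017
```

Request:
carry_out(
  targets=[0,0,0,0,0,-2,0,0,0,0,0,0,-6,0,0,0,0,0,0,-10,0,0,0,0,0,0,-14,0,0,0,0,0,0,-18,0],
)

```text
t: 5.2
eef_pos: [0.4171, 0.307, 0.1873]
orientation: [[-0.165, 0.986, -0.0], [0.986, 0.165, 0.0], [0.0, -0.0, -1.0]]
wrist_force: [-0.5, 0.2, -1.0]
grip_width: 0.0166
```

Request:
carry_out(
  targets=[0,0,0,0,0,-4,0,0,0,0,0,0,-8,0,0,0,0,0,0,-12,0,0,0,0,0,0,-16,0,0,0,0,0,0,-16,0],
)

```text
t: 5.62
eef_pos: [0.4189, 0.3099, 0.3527]
orientation: [[-0.165, 0.986, 0.009], [0.986, 0.165, 0.006], [0.005, 0.01, -1.0]]
wrist_force: [0.9, 1.1, -0.5]
grip_width: 0.0169
```

```bash
python3 -c "
from h import *
to(.50,.12,.35,64);to(.45,-.1,.35,6)"
```

```text
t 5.62 pos [0.4189 0.3099 0.3527] yaw 99.5 q [-0.12  0.3  -0.81  1.88  0.26  1.05 -0.87] w 0.0169 F [ 0.9  1.1 -0.5]
  rv [ 0.5 -0.4 35.5] cm [-20.1   4.9   0.2] rows 5.0
t 5.62 pos [0.4189 0.3099 0.3527] yaw 99.5 q [-0.12  0.3  -0.81  1.88  0.26  1.05 -0.87] w 0.0169 F [ 0.9  1.1 -0.5]
  rv [ 0.2 -0.7 93.5] cm [-40.9  -3.7   0. ] rows 14.0
```

Request:
carry_out(
  targets=[0,0,7,-4,1,0,0,0,0,14,-8,2,0,0,0,0,21,-12,3,0,0,0,0,28,-16,4,0,0,0,0,35,-20,5,0,0],
)

```text
t: 6.03
eef_pos: [0.5, 0.1163, 0.3454]
orientation: [[0.436, 0.9, 0.001], [0.9, -0.436, -0.0], [0.0, 0.001, -1.0]]
wrist_force: [0.8, 1.2, -0.5]
grip_width: 0.0169
```

```bash
python3 -c "
from h import *
to(.48,.01,.35,30);to(.45,-.1,.35,6)"
```

```text
t 6.03 pos [0.5    0.1163 0.3454] yaw 64.1 q [ 0.14  0.27 -0.6   1.91  0.18  1.02 -0.99] w 0.0169 F [ 0.8  1.2 -0.5]
  rv [ 0.1 -0.  34.1] cm [-10.4   2.8  -0.5] rows 5.0
t 6.03 pos [0.5    0.1163 0.3454] yaw 64.1 q [ 0.14  0.27 -0.6   1.91  0.18  1.02 -0.99] w 0.0169 F [ 0.8  1.2 -0.5]
  rv [ 0.1 -0.  58.1] cm [-21.6   4.9  -0.5] rows 9.0
```

Request:
carry_out(
  targets=[0,0,7,-3,0.6,0,0,0,0,14,-6,1.2,0,0,0,0,21,-9,2,0,0,0,0,28,-12,2.7,0,0,0,0,35,-15,3.4,0,0],
)

```text
t: 6.45
eef_pos: [0.4651, -0.033, 0.3452]
orientation: [[0.874, 0.487, 0.001], [0.487, -0.874, -0.0], [0.0, 0.001, -1.0]]
wrist_force: [0.1, 0.1, -0.2]
grip_width: 0.0166
```

```bash
python3 -c "
from h import *
to(.45,-.1,.345,6)"
```

```text
t 6.45 pos [ 0.4651 -0.033   0.3452] yaw 29.1 q [ 0.32  0.18 -0.43  2.    0.09  0.98 -1.22] w 0.0166 F [ 0.1  0.1 -0.2]
  rv [ 0.  -0.  23.1] cm [-4.6  5.1  0. ] rows 4.0
```

Request:
carry_out(
  targets=[0,0,6,-1.2,1.3,0,0,0,0,12,-2.4,2.6,0,0,0,0,18,-3.6,4,0,0,0,0,23,-4.6,5.1,0,0,0,0,23,-4.6,5.1,0,0],
)

```text
t: 6.87
eef_pos: [0.4499, -0.1014, 0.345]
orientation: [[0.995, 0.104, -0.0], [0.104, -0.995, -0.001], [-0.0, 0.001, -1.0]]
wrist_force: [-0.0, -0.4, 0.4]
grip_width: 0.0167
```

```bash
python3 - <<'E'
from h import *
to(.45,-.1,.17,6)
s,p,d=shot('top');W=cloud('top',s,d)
# rod tip region: points around rod height
g=W[(W[...,0]>.50)&(W[...,0]<.65)&(abs(W[...,1]+.09)<.05)&(W[...,2]>.3)&(W[...,2]<.4)]
print(len(g)); 
if len(g)>5:
    c=g.mean(0);u=np.linalg.svd(g-c)[2][0];print(c.round(4),u.round(3),g[:,0].max().round(4),g[:,2].round(3)[::10])
cr=p[120:320,200:440]
save('t2.png',cv2.resize(cr,None,fx=3,fy=3,interpolation=cv2.INTER_CUBIC))
E
```

```text
t 6.87 pos [ 0.4499 -0.1014  0.345 ] yaw 6.0 q [ 0.38  0.16 -0.33  2.02  0.06  0.97 -1.45] w 0.0167 F [-0.  -0.4  0.4]
  rv [ 0.1  0.  -0. ] cm [ 0.  -0.2 17.5] rows 5.0
72
[ 0.5706 -0.0887  0.3535] [-0.997 -0.075  0.02 ] 0.5923 [0.353 0.352 0.35  0.355 0.352 0.352 0.354 0.351]
```

View pics/t2.png

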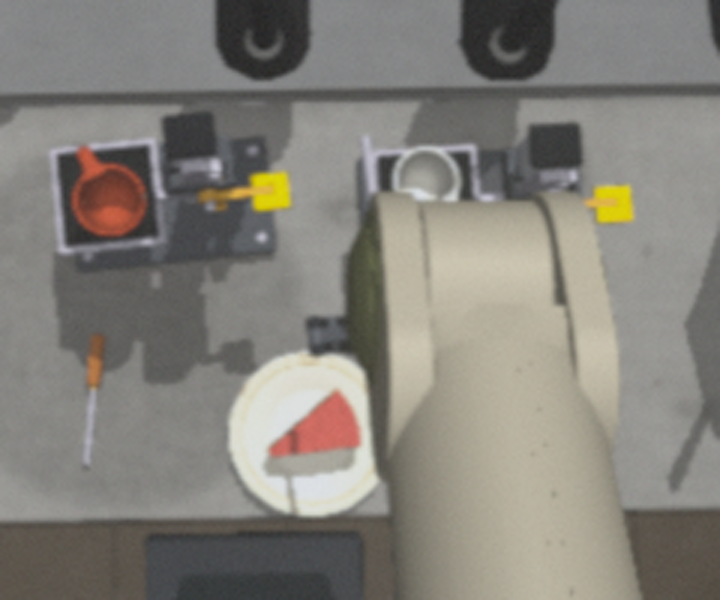

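The crop shows the held rod at (367,165), level, over the gap beside the blue lift; depth puts its tip at x = 0.592, as planned. The red paddle is at crop (270,190) and is undisturbed. Next I'll descend in the gap to just below paddle height.

Request:
carry_out(
  targets=[0,0,0,0,-1,3,0,0,0,0,0,-2,7,0,0,0,0,0,-2,11,0,0,0,0,0,-2,15,0,0,0,0,0,-2,17.7,0],
)

```text
t: 7.33
eef_pos: [0.4479, -0.0771, 0.1655]
orientation: [[0.993, 0.117, -0.001], [0.117, -0.993, 0.001], [-0.001, -0.002, -1.0]]
wrist_force: [-0.4, -0.7, -0.7]
grip_width: 0.0166
```

Request:
carry_out(
  targets=[0,0,0,0,0,0,0,0,0,0,0,0,0,0],
)

```text
t: 7.5
eef_pos: [0.4486, -0.0776, 0.1675]
orientation: [[0.993, 0.116, -0.003], [0.116, -0.993, 0.001], [-0.003, -0.001, -1.0]]
wrist_force: [0.9, 0.3, -0.4]
grip_width: 0.0168
```

```bash
python3 - <<'E'
from h import *
to(.45,-.033,.168,6)
s,p,d=shot('side');W=cloud('side',s,d)
g=W[(W[...,0]>.48)&(W[...,0]<.65)&(abs(W[...,1]+.07)<.03)&(W[...,2]>.15)&(W[...,2]<.195)]
print(len(g)); 
if len(g)>5:
    c=np.median(g,0);u=np.linalg.svd(g-g.mean(0))[2][0];print(c.round(4),u.round(3),g.max(0).round(4),g.min(0).round(4))
save('s2.png',cv2.resize(p[80:380,150:450],None,fx=2,fy=2,interpolation=cv2.INTER_CUBIC))
E
```

```text
t 7.5 pos [ 0.4486 -0.0776  0.1675] yaw 6.7 q [ 0.27  0.4  -0.29  2.25  0.22  0.52 -1.65] w 0.0168 F [ 0.9  0.3 -0.4]
  rv [-0.1  0.2  0.7] cm [ 0.7 -4.4 -0. ] rows 2.0
181
[ 0.5316 -0.0684  0.1769] [-0.992 -0.126  0.025] [ 0.5916 -0.0571  0.189 ] [ 0.4801 -0.0826  0.1645]
```

View pics/s2.png

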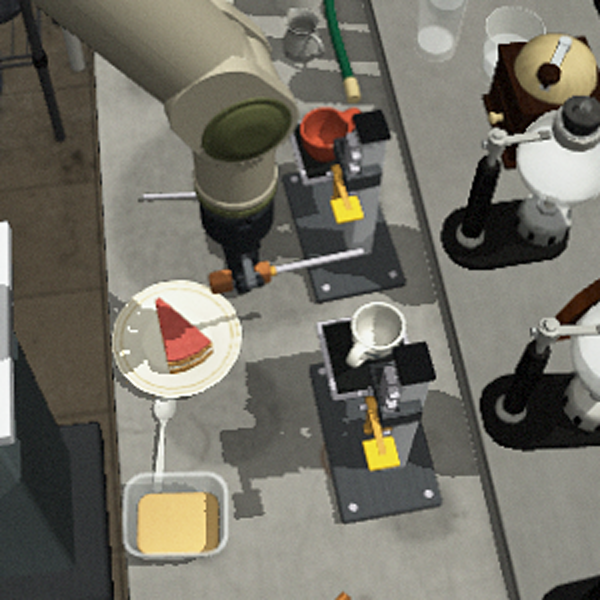

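The side crop shows the rod level in the gripper, from (270,268) to its tip at (362,252), clear of both lifts and lower than the red paddle at (347,208). I'll slide it under the paddle.

Request:
carry_out(
  targets=[0,0,0,0.5,-1.4,0,0,0,0,0,0.8,-2.8,0,0,0,0,0,1,-4.2,0,0,0,0,0,1,-4.2,0,0,0,0,0,1,-4.2,0,0],
)

```text
t: 7.97
eef_pos: [0.4554, -0.0351, 0.1699]
orientation: [[0.993, 0.116, 0.004], [0.116, -0.993, -0.0], [0.004, 0.001, -1.0]]
wrist_force: [0.4, -0.5, -0.4]
grip_width: 0.0166
```

```bash
python3 - <<'E'
from h import *
to(.452,-.033,.21,6.5)
s,p,d=shot('side');W=cloud('side',s,d)
g=W[(W[...,0]>.49)&(W[...,0]<.56)&(abs(W[...,1]+.03)<.025)&(W[...,2]>.16)&(W[...,2]<.192)]
c=np.median(g,0);u=np.linalg.svd(g-g.mean(0))[2][0];print(len(g),c.round(4),u.round(3))
hsv=cv2.cvtColor(p,cv2.COLOR_RGB2HSV);m=(hsv[...,0]>22)&(hsv[...,0]<34)&(hsv[...,1]>150)&(hsv[...,2]>120)
q=W[m&(abs(W[...,1]+.02)<.04)&(W[...,2]>.19)&(W[...,0]<.62)];print(len(q),np.median(q,0).round(4),np.percentile(q,[3,97],axis=0).round(3))
save('s3.png',cv2.resize(p[150:230,260:400],None,fx=5,fy=5,interpolation=cv2.INTER_CUBIC))
E
```

```text
t 7.97 pos [ 0.4554 -0.0351  0.1699] yaw 6.6 q [ 0.17  0.39 -0.29  2.25  0.22  0.52 -1.74] w 0.0166 F [ 0.4 -0.5 -0.4]
  rv [ 0.  -0.2  0.1] cm [-0.3 -0.2 -4. ] rows 1.0
112 [ 0.5219 -0.0279  0.1799] [-0.993 -0.12  -0.012]
147 [ 0.5774 -0.0228  0.2041] [[ 0.563 -0.036  0.201]
 [ 0.592 -0.006  0.207]]
```

View pics/s3.png

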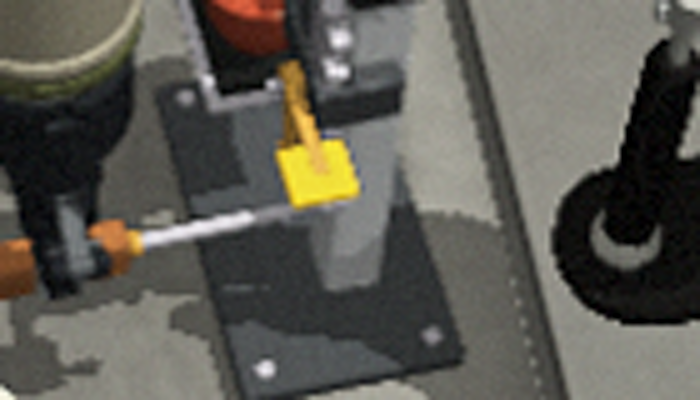

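The crop shows the rod passing under the yellow paddle (318,172). By measurement its axis is at y = -0.021 against a paddle centre of -0.021. Raising it 5 cm.

Request:
carry_out(
  targets=[0,0,0,0,0,-1,0,0,0,0,0,0,-2,0,0,0,0,0,0,-3,0,0,0,0,0,0,-4,0,0,0,0,0,0,-5.1,0],
)

```text
t: 8.43
eef_pos: [0.454, -0.0367, 0.2199]
orientation: [[0.994, 0.112, 0.0], [0.112, -0.994, -0.0], [0.0, 0.0, -1.0]]
wrist_force: [0.4, 0.3, -1.6]
grip_width: 0.0165
```

Request:
carry_out(
  targets=[0,0,0,0,0,0,0,0,0,0,0,0,0,0,0,0,0,0,0,0,0,0,0,0,0,0,0,0,0,0,0,0,0,0,0],
)

```text
t: 8.85
eef_pos: [0.4539, -0.0358, 0.2184]
orientation: [[0.994, 0.114, -0.001], [0.114, -0.994, 0.0], [-0.001, -0.0, -1.0]]
wrist_force: [0.4, -0.5, -0.9]
grip_width: 0.0168
```

```bash
python3 - <<'E'
from h import *
to(.452,-.033,.21,6.5)
s,p,d=shot('side');W=cloud('side',s,d)
save('s4.png',cv2.resize(p[100:250,220:400],None,fx=4,fy=4,interpolation=cv2.INTER_CUBIC))
E
```

```text
t 8.85 pos [ 0.4539 -0.0358  0.2184] yaw 6.5 q [ 0.21  0.31 -0.32  2.2   0.16  0.65 -1.69] w 0.0168 F [ 0.4 -0.5 -0.9]
  rv [-0.  0.  0.] cm [-0.2 -0.3  0.8] rows 1.0
```

View pics/s4.png

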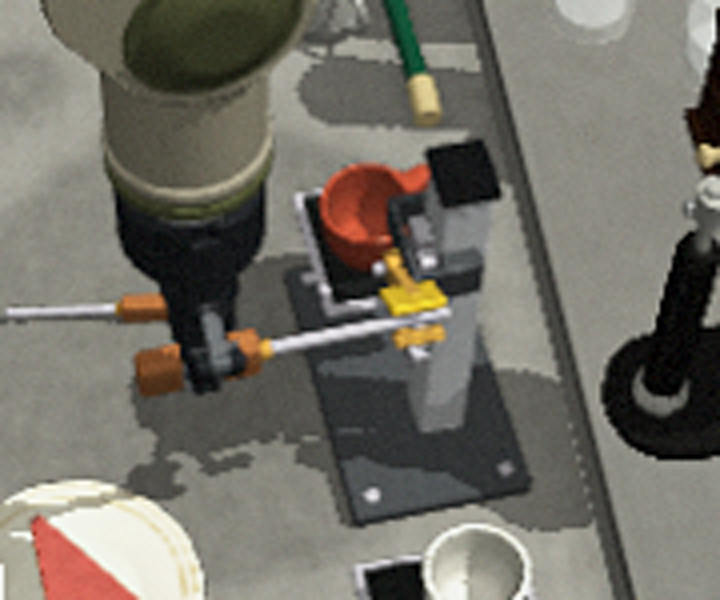

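The crop shows the paddle (415,297) lifted and tilted by the rod, with the platform starting down. I'll hold while it sinks.

Request:
carry_out(
  targets=[0,0,0,0,0,0,0,0,0,0,0,0,0,0,0,0,0,0,0,0,0,0,0,0,0,0,0,0,0,0,0,0,0,0,0],
)

```text
t: 9.32
eef_pos: [0.4541, -0.0357, 0.2188]
orientation: [[0.994, 0.114, -0.0], [0.114, -0.994, 0.0], [-0.0, -0.0, -1.0]]
wrist_force: [0.4, 0.2, -0.5]
grip_width: 0.0164
```

Request:
carry_out(
  targets=[0,0,0,0,0,0,0,0,0,0,0,0,0,0,0,0,0,0,0,0,0,0,0,0,0,0,0,0,0,0,0,0,0,0,0],
)

```text
t: 9.73
eef_pos: [0.4541, -0.0357, 0.2188]
orientation: [[0.994, 0.114, -0.0], [0.114, -0.994, -0.0], [-0.0, 0.0, -1.0]]
wrist_force: [0.9, 0.0, -0.9]
grip_width: 0.0167
```

Request:
carry_out(
  targets=[0,0,0,0,0,0,0,0,0,0,0,0,0,0,0,0,0,0,0,0,0,0,0,0,0,0,0,0,0,0,0,0,0,0,0],
)

```text
t: 10.15
eef_pos: [0.4542, -0.0357, 0.2188]
orientation: [[0.994, 0.114, 0.0], [0.114, -0.994, -0.0], [0.0, 0.0, -1.0]]
wrist_force: [0.2, -0.6, -0.0]
grip_width: 0.0168
```

Request:
carry_out(
  targets=[0,0,0,0,0,0,0,0,0,0,0,0,0,0,0,0,0,0,0,0,0,0,0,0,0,0,0,0,0,0,0,0,0,0,0],
)

```text
t: 10.57
eef_pos: [0.4541, -0.0358, 0.2188]
orientation: [[0.994, 0.114, -0.0], [0.114, -0.994, -0.0], [-0.0, 0.0, -1.0]]
wrist_force: [-0.8, 0.2, -0.4]
grip_width: 0.0167
```

```bash
cat > chk.py <<'E'
from h import *
def red(n):
    s,p,d=shot(n);W=cloud(n,s,d);hsv=cv2.cvtColor(p,cv2.COLOR_RGB2HSV)
    m=((hsv[...,0]<9)|(hsv[...,0]>174))&(hsv[...,1]>150)&(hsv[...,2]>60)&(abs(W[...,0]-.58)<.07)&(abs(W[...,1]-.13)<.08)
    q=W[m];print(n,len(q),np.median(q,0).round(4),'z5/50/95/98',np.percentile(q[:,2],[5,50,95,98]).round(4));return p,W
E
python3 - <<'E'
from chk import *
red('side');red('top');to(.452,-.033,.17,6.5)
z=np.load('side.npz')
E
```

```text
side 341 [0.5725 0.1379 0.0823] z5/50/95/98 [0.0596 0.0823 0.1017 0.1029]
top 239 [0.5757 0.1276 0.0647] z5/50/95/98 [0.056  0.0647 0.1022 0.103 ]
t 10.67 pos [ 0.4542 -0.0358  0.2188] yaw 6.5 q [ 0.21  0.31 -0.32  2.19  0.16  0.65 -1.69] w 0.0168 F [ 0.4 -0.6 -1.2]
  rv [0. 0. 0.] cm [-0.2 -0.3  4.9] rows 2.0
```

The cup rim went from 0.177 to 0.103 m, so the platform has sunk about 75 mm and the cup centre is at about 0.077 m. I'll back out the way I came and return the rod to its original clear spot.

Request:
carry_out(
  targets=[0,0,0,0,0,1.5,0,0,0,0,0,0,3,0,0,0,0,0,0,4.9,0,0,0,0,0,0,4.9,0,0,0,0,0,0,4.9,0],
)

```text
t: 11.08
eef_pos: [0.4537, -0.0356, 0.1694]
orientation: [[0.993, 0.114, -0.002], [0.114, -0.993, 0.0], [-0.002, -0.0, -1.0]]
wrist_force: [0.4, 0.2, -0.6]
grip_width: 0.0169
```

Request:
carry_out(
  targets=[0,0,0,-0.3,1.4,0,0,0,0,0,-0.6,2.8,0,0,0,0,0,-1,4.5,0,0,0,0,0,-1,4.5,0,0,0,0,0,-1,4.5,-2,0],
)

```text
t: 11.5
eef_pos: [0.4482, -0.0824, 0.1888]
orientation: [[0.994, 0.112, -0.003], [0.112, -0.994, 0.0], [-0.003, -0.001, -1.0]]
wrist_force: [-0.7, -0.5, -0.9]
grip_width: 0.0169
```

Request:
carry_out(
  targets=[0,0,0,0,0,-4,0,0,0,0,0,0,-8,0,0,0,0,0,0,-12,0,0,0,0,0,0,-16,0,0,0,0,0,0,-16,0],
)

```text
t: 11.92
eef_pos: [0.4522, -0.0809, 0.3581]
orientation: [[0.993, 0.114, 0.012], [0.114, -0.993, -0.002], [0.012, 0.003, -1.0]]
wrist_force: [1.1, 0.8, -0.0]
grip_width: 0.0165
```

```bash
python3 - <<'E'
from chk import *
red('side');to(.48,.03,.35,41);to(.5,.11,.35,64)
E
```

```text
side 239 [0.5711 0.1337 0.0872] z5/50/95/98 [0.0589 0.0872 0.1013 0.1022]
t 11.97 pos [ 0.4511 -0.0811  0.3548] yaw 6.5 q [ 0.37  0.15 -0.36  2.01  0.06  0.99 -1.48] w 0.017 F [ 0.9 -0.  -1.2]
  rv [  0.3  -0.4 -34.5] cm [  4.1 -10.7   0.5] rows 5.0
t 11.97 pos [ 0.4511 -0.0811  0.3548] yaw 6.5 q [ 0.37  0.15 -0.36  2.01  0.06  0.99 -1.48] w 0.017 F [ 0.9 -0.  -1.2]
  rv [  0.4  -0.4 -57.5] cm [  7.  -18.4   0.5] rows 9.0
```

Request:
carry_out(
  targets=[0,0,-7,0.8,-2,0,0,0,0,-14,1.6,-4.2,0,0,0,0,-21,2.4,-6.4,0,0,0,0,-28,3.2,-8.6,0,0,0,0,-35,4,-10.7,0,0],
)

```text
t: 12.38
eef_pos: [0.4763, 0.0307, 0.3497]
orientation: [[0.744, 0.668, -0.001], [0.668, -0.744, 0.0], [-0.001, -0.001, -1.0]]
wrist_force: [-0.3, -0.2, -1.3]
grip_width: 0.0165
```

Request:
carry_out(
  targets=[0,0,-7,2,-2.8,0,0,0,0,-14,4,-5.6,0,0,0,0,-21,6,-8.4,0,0,0,0,-28,8,-11.2,0,0,0,0,-35,9.8,-14.1,0,0],
)

```text
t: 12.8
eef_pos: [0.456, 0.2014, 0.3496]
orientation: [[0.227, 0.974, -0.001], [0.974, -0.227, -0.0], [-0.0, -0.001, -1.0]]
wrist_force: [1.1, 0.4, -1.6]
grip_width: 0.0167
```

Request:
carry_out(
  targets=[0,0,-6,2.4,-1.7,0,0,0,0,-12,4.8,-3.4,0,0,0,0,-18,7.2,-5,0,0,0,0,-23,9.4,-6.7,0,0,0,0,-23,9.4,-6.7,0,0],
)

```text
t: 13.22
eef_pos: [0.41, 0.3119, 0.35]
orientation: [[-0.177, 0.984, -0.002], [0.984, 0.177, 0.003], [0.003, -0.001, -1.0]]
wrist_force: [-0.4, 0.1, -0.8]
grip_width: 0.0169
```

```bash
python3 - <<'E'
from chk import *
to(.418,.308,.006,99.5)
E
```

```text
t 13.22 pos [0.41   0.3119 0.35  ] yaw 100.2 q [-0.11  0.31 -0.84  1.89  0.26  1.06 -0.87] w 0.0169 F [-0.4  0.1 -0.8]
  rv [-0.1 -0.2  0.7] cm [-0.6  0.8 34.4] rows 9.0
```

Request:
carry_out(
  targets=[0,0,0,-0.3,0.4,4,0,0,0,0,-0.6,0.8,8,0,0,0,0,-0.6,0.8,12,0,0,0,0,-0.6,0.8,16,0,0,0,0,-0.6,0.8,20,0],
)

```text
t: 13.63
eef_pos: [0.4219, 0.3015, 0.148]
orientation: [[-0.164, 0.986, -0.001], [0.986, 0.164, -0.0], [-0.0, -0.001, -1.0]]
wrist_force: [1.1, -0.1, -1.3]
grip_width: 0.0163
```

Request:
carry_out(
  targets=[0,0,0,0,0,4,0,0,0,0,0,0,7.5,0,0,0,0,0,0,10.5,0,0,0,0,0,0,12,0,0,0,0,0,0,13,0],
)

```text
t: 14.05
eef_pos: [0.4213, 0.3014, 0.0176]
orientation: [[-0.165, 0.986, -0.003], [0.986, 0.165, -0.002], [-0.002, -0.003, -1.0]]
wrist_force: [0.3, 0.1, -1.0]
grip_width: 0.0167
```

```bash
python3 - <<'E'
from chk import *
to(.418,.308,.006,99.5)
E
```

```text
t 14.05 pos [0.4213 0.3014 0.0176] yaw 99.5 q [-0.45  0.73 -0.4   2.2   0.82  0.37 -1.38] w 0.0167 F [ 0.3  0.1 -1. ]
  rv [-0.2  0.1  0. ] cm [ 0.7 -0.2  1.2] rows 1.0
```

Request:
carry_out(
  targets=[0,0,0,0,0,0.4,0,0,0,0,0,0,0.7,0,0,0,0,0,0,1,0,0,0,0,0,0,1.1,0,0,0,0,0,0,1.1,0],
)

```text
t: 14.47
eef_pos: [0.4229, 0.3024, 0.0095]
orientation: [[-0.165, 0.986, 0.001], [0.986, 0.165, 0.001], [0.001, 0.001, -1.0]]
wrist_force: [-0.3, -0.2, -0.1]
grip_width: 0.0166
```

Request:
carry_out(
  targets=[0,0,0,0,0,0,0.25,0,0,0,0,0,0,0.35,0,0,0,0,0,0,0.5,0,0,0,0,0,0,0.7,0,0,0,0,0,0,0.8],
)

```text
t: 14.88
eef_pos: [0.4226, 0.3022, 0.009]
orientation: [[-0.165, 0.986, 0.0], [0.986, 0.165, 0.0], [0.0, 0.0, -1.0]]
wrist_force: [-0.6, 0.2, 0.9]
grip_width: 0.0649
```

Request:
carry_out(
  targets=[0,0,0,0,0,0,0.8,0,0,0,0,0,-3,0.8,0,0,0,0,0,-7,0.8,0,0,0,0,0,-11,0.8,0,0,0,0,0,-15,0.8],
)

```text
t: 15.3
eef_pos: [0.4217, 0.3019, 0.1602]
orientation: [[-0.166, 0.986, -0.002], [0.986, 0.166, -0.001], [-0.0, -0.002, -1.0]]
wrist_force: [1.4, 0.8, 0.4]
grip_width: 0.0684
```

Request:
carry_out(
  targets=[0,0,0,0,0,-4,0.8,0,0,0,0,0,-8,0.8,0,0,0,0,0,-12,0.8,0,0,0,0,0,-12,0.8,0,0,0,0,0,-12,0.8],
)

```text
t: 15.72
eef_pos: [0.4232, 0.3026, 0.281]
orientation: [[-0.165, 0.986, 0.004], [0.986, 0.165, 0.002], [0.001, 0.004, -1.0]]
wrist_force: [0.7, -0.6, -1.0]
grip_width: 0.068
```

```bash
python3 - <<'E'
from chk import *
to(.418,.308,.27,99.5)
p,W=red('side');red('top')
for n in('wrist','side'):
    s,p,d=shot(n);W=cloud(n,s,d);hsv=cv2.cvtColor(p,cv2.COLOR_RGB2HSV)
    m=(hsv[...,0]>3)&(hsv[...,0]<20)&(hsv[...,1]>110)&(abs(W[...,0]-.42)<.04)&(abs(W[...,1]-.3)<.06)
    q=W[m];print(n,len(q),q.mean(0).round(3),np.percentile(q[:,2],[5,95]).round(4))
s,t,d=shot('top')
save('end.png',np.hstack([cv2.resize(p[60:360,170:430],(390,450)),cv2.resize(t[130:300,110:430],(400,450))]))
E
```

```text
t 15.72 pos [0.4232 0.3026 0.281 ] yaw 99.5 q [-0.13  0.39 -0.81  1.98  0.36  0.92 -0.95] w 0.068 F [ 0.7 -0.6 -1. ]
  rv [ 0.2 -0.1 -0. ] cm [ 0.6 -0.4  1.1] rows 1.0
side 340 [0.5724 0.1377 0.082 ] z5/50/95/98 [0.0597 0.082  0.1022 0.1031]
top 243 [0.576  0.128  0.0656] z5/50/95/98 [0.056  0.0656 0.1025 0.103 ]
wrist 739 [0.422 0.305 0.027] [0.0224 0.0268]
side 150 [0.423 0.296 0.033] [0.0072 0.0301]
```

View pics/end.png

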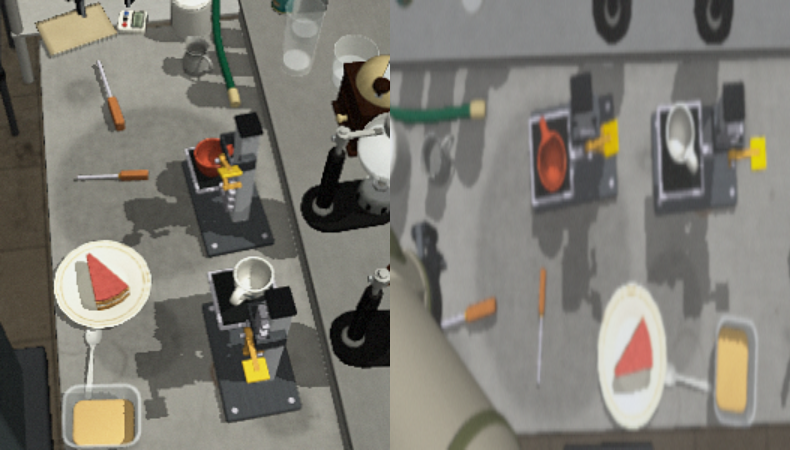

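The final picture shows the rod flat at left (110,95) and the red cup upright on its lowered platform (210,158). The blue lift is still up, with its cup at (253,278), and the gripper is clear of everything.

```bash
python3 -c "
from h import *
print(arm.close_job())"
```

```text
the job is handed in; nothing more can be done
None
```

The red cup's platform is down with the cup still standing on it, and I handed the job in at about 16 s on the robot's clock. No verdict came back.

- **Pawl and platform:** I gripped the larger rod by its handle and slid its steel end under the red lift's yellow tail. Raising it about 5 cm swung the pawl clear, and the platform sank by itself.
- **Rod:** I laid it back close to where it had been, let go and moved the gripper up clear of everything.
- **Red cup:** Its rim dropped from 0.177 m to 0.103 m, so the platform sank about 75 mm and the cup centre is at about 0.077 m. It looks upright in both fixed views; I did not measure its tilt angle.
- **Rod at rest:** The wrist camera put the handle top at about 26 mm (22–27 mm), which means it is flat on the worktop. The side camera's average height of 33 mm disagreed, but most of its points lay at or below 30 mm, so I took the average to be skewed by stray edge points.
- **Blue lift:** It looks unchanged and still up in the last picture. I did not measure its height again.

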